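Set and lock the purge regulator, then crack the bottle cap and hold it

ROBOT

A 7-joint arm with a two-finger parallel gripper is mounted at the origin on the work surface. World frame = base frame: x ahead of the robot, y to its left, z up, the work surface at z = 0. Lengths are in m, angles in rad, forces in N, time in s.
With the tool pointing down it reaches from about 0.4 to 0.875 m from the base axis. Payload 6.5 kg.
Tool frame: the origin (TCP) lies on the centre line of the jaws, within the pads' length; the fingertips stand 19 mm ahead of it and the grasp point (between the pads) is the TCP; z points along the fingers, y is the line along which they close (so a half turn about z gives the same grasp; the last joint's range is limited). The gripper opens to 88 mm and grips with 3 to 60 N. Pads are 18 mm wide; open, the fingers measure 123 mm over their backs; the gripper's body (75 mm by 187 mm) begins 45 mm behind the grasp point.
Start: joints at [1.212, 0.536, -0.004, 1.538, 0.003, 1.067, -0.071], TCP at [0.188, -0.622, 0.258] pointing down, gripper open.
Joint ranges: [-2.7, 2.7], [-0.37, 2.16], [-1.27, 1.26], [0.24, 2.4], [-1.31, 4.45], [0.19, 1.91], [-2.76, 2.76]. Speed limits (rad/s): [2.39, 2.39, 3.14, 3.14, 3.14, 3.14, 3.14].

INTERFACE

Orientations are given as a unit quaternion [w, x, y, z].
In Python, from workcell import state, read_camera, calibration, finish_job, boxes_of gives the robot as it stands.
- The arm moves only by the tool send_rows, never from a script. Its argument "steps" is a list of rows, each an object of numbers: "claw": the opening, from 0 (shut) to 1 (fully open); "tx", "ty", "tz": the shift along the world's x, y, z in cm; "ax", "ay", "az": the turn, a rotation vector about the world's x, y, z in rad. In form: [{"claw": .., "tx": .., "ty": .., "tz": .., "ax": .., "ay": .., "az": ..}, ...]. A call has 1 to 8 rows; each row is the pose to reach, as a shift and turn from the pose commanded when the call began; what a row does not reach only later rows make up. A row lasts 1/8 s, in which the tool goes at most 62.5 mm and 10.7 degrees, less where a joint would pass 70% of its speed; a pose out of reach is approached as far as the arm can. A call with a gripper value outside its range is refused whole. The fingers move at their own pace and stop on an object; "grip_force" is the grip in N (left out, the last holds). Time passes only in rows, so rows that repeat a pose let the fingers close. It gives the time, the measured TCP pose, the force, the opening and the grip force at its end, in the units of the state.
- state(): the state, without advancing time (a new reading comes with each control period).
- read_camera(name): name is "side" or "top" or "wrist"; returns the picture (400x640x3 uint8, blue, green, red); there is no depth.
- calibration(name): a dict with "fx", "fy", "cx", "cy" (pixels), "world_to_cam" (4x4, takes a point from world to camera coordinates); the wrist camera has in their place "mount" (4x4, takes a point from camera to tool coordinates, whose origin is the TCP and whose axes are the flange's). Camera axes: x right, y down, z forward; pixel columns grow to the right and rows downward; lengths in m; the calibration is good to about 2 mm. A picture is of the moment at which its call begins: read the wrist's pose just before it. calibration takes no time and is no camera call.
- finish_job(): hands the job in; it is judged then, once.
Trained networks look in the newest picture that a camera, given by its name, has taken for a name from the list of things; names that differ only in an ending like _2 or _b are one class to them, and where a whole thing is asked for, a point or a joint stands for the part that bears it (a point fixed in the world has none). Each returns a list of dicts, best first, with "score" (0 to 1); they miss things now and then, are a little off and sometimes report something else, mostly with a low value. They report only what shows in the picture. A call takes as long as a camera call. They do not tell look-alikes from the thing itself.
- boxes_of(camera, name): "position" ([row, column] as shares, 0 to 1, of the picture: columns of its width, rows of its height, amid what is visible of it).
The state is a dict: "time_s": time; "joints": joint angles; "qvel": joint speeds; "tau": joint torques, N m; "ee_pos": TCP position; "eef_rot": TCP orientation; "contact_force": force on the tool from outside, world axes, zero at the start; "moment": the same for the moment, N m; "width": opening from 0.0 (shut) to 1.0 (fully open); "grasp_force": force on a finger pad.
Only numpy, scipy, OpenCV 4.12 (cv2) and the standard library are available. Lean on these libraries where they do the work, as an engineer would, in place of code of your own. Each camera call takes 0.05 s, during which the arm holds its last target. There are 200 camera calls.

TASK

Make the amber bottle in the white bench holder ready to vent: turn the regulator's black knob clockwise until its pointer stands at the long raised mark, then slide the steel fork lock fully home over the knob. After that screw the bottle's cap down clockwise until it bottoms out, back it off a quarter turn, and finish still gripping the cap firmly and motionless between the fingers (do not let go at the end). Leave the other things on the bench where they are.

Things in the scene. Friction and masses are not known exactly. Their poses are not given: they have to be found in the camera images.
- regulator: Fixed aluminium gas regulator block, 80 mm (its x) by 220 mm (its y) by 40 mm high, lying flat on the bench. Origin: centre of its underside. On its top: the knob's axis at y = +55 mm, the long raised mark at y = +93 mm, the lock's tab, parked at y = -55 mm. A flat gauge 60 mm across, 37 mm high, at x = +80, y = -20 mm.
- knob (a joint): Angle of the knob in rad; grows as it turns clockwise seen from above, stops at 0 and 3.1. 1.60 = pointer exactly at the long mark (bar along the block's y, pointer to +y). Starts 0.7 to 1.4 rad short of the mark. Light friction (about 0.04 N m), stays where it is left. If it is more than about 0.19 rad off the mark, the lock's tines strike its bar.
- knob_grip (a point): Point on the knob's vertical axis, 36 mm above the block's top. The black knob is a bar grip 14 mm thick, 44 mm long, from 10 to 42 mm above the block's top, on a round skirt 50 mm across and 10 mm high. The point's z is up, its y runs along the bar towards the pointer (white line on one half of the bar's top).
- lock (a joint): Travel of the lock in m: 0 = parked (start), 0.065 = fully home; it slides along the block's +y towards the knob, friction about 1.5 N, stays where it is left.
- lock_top (a point): Centre of the top of the lock's steel grip tab, 54 mm above the block's top. Its axes are the block's. Tab: 20 mm wide (x), 14 mm thick (y), free over its top 32 mm. At its foot a carriage 42 mm (x) by 18 mm (y), with two tines (centres x = -16 and +16 mm, 10 mm wide, 12 to 22 mm above the block) reaching 45 mm ahead (+y); the knob's bar fits in the 22 mm gap between them.
- bottle: Amber glass bottle 70 mm across, fixed upright in a white bench holder (foot 120 mm in x, 90 mm in y, 12 mm high; ring 82 mm across, up to 42 mm). Origin: centre of the holder's underside; the bottle's shoulder slopes in from 98 to 108 mm height. A small white line on its shoulder lies at its -y side. The bottle with the paper label is a different, spare one.
- cap: The bottle's grey ribbed screw cap, 51 mm across and 26 mm high, already started on the thread, cannot come off. Origin: centre of its open underside, 112 mm above the bench when bottomed, higher by 0.64 mm per rad unscrewed (4 mm per turn). This frame rises but does not turn.
- cap_turn (a joint): Angle of the cap in rad: 0 = bottomed out (hard stop), grows as it is unscrewed (counter-clockwise seen from above); starts between 2.4 and 4.0, upper stop 5.0. Friction about 0.05 N m, stays where it is left. At the stop the fingers slip round the cap. A quarter turn back is 1.57.
- cap_top (a point): Centre of the cap's top face, 26 mm above its underside. Turns with the cap: a raised white line on the top runs from the centre to the rim along the point's -y, and at angle 0 it points the same way as the line on the bottle's shoulder.
- marker: White marker pen with a black cap, 130 mm long, lying between the regulator and the bottle. Origin: centre of its underside, x along the pen. Leave alone.
- stain_jar: Small amber jar 42 mm across, 55 mm high, between the regulator and the bottle. Origin: centre of its underside. Leave alone.
- mouse: Black and grey computer mouse, about 80 by 60 mm, 37 mm high. Origin: on its underside. Leave alone.
- beaker: Glass beaker 66 mm across, 85 mm high. Origin: centre of its underside. Leave alone.
- slide_box: Flat slide box 90 by 170 by 28 mm. Origin: centre of its underside. Leave alone.
- spare_bottle: Spare closed amber bottle 60 mm across, 110 mm high, with a paper label, loose on the bench. Origin: centre of its underside. Leave alone.
- tube_rack: White tube rack block 60 by 140 by 45 mm. Origin: centre of its underside. Leave alone.
There are look-alikes about, which are no part of the job. There is more than one size of the bottle; the job needs the middle-sized.

How it is judged:
By the outcome, as a careful person would: the job done as asked, in the order asked, and still so for the second after the job is handed in, while the arm keeps its last pose, push and grip.
It also fails if it takes over 72 s, if anything falls off the work surface, if the arm or the gripper's body presses on something with over 40 N, if the wrist force passes 120 N, or if a joint passes its speed limit or range.

## Working session

There is one attempt and no reset: what is moved stays moved. The work goes in short steps, Python scripts to look and compute and a tool call to move; the robot and the scene stay as the last step left them, time stands still between calls to the robot, and variables do not carry over. Pictures are saved under pics/ and viewed, at most 10 in all, crops included, and the job is handed in when it is done.

Besides the shell and the picture viewer there is one more tool, called after ">>>" in YAML: its name, and indented under it one key for each argument. send_rows: Moves the arm, as the interface text tells. Its arguments: {"type":"object","properties":{"steps":{"type":"array"},"grip_force":{"type":"number"}},"required":["steps"]}

```bash
mkdir -p pics; ls; cat > h.py <<'E'
import numpy as np, cv2
from workcell import *
def snap(c,n=None):
    im=read_camera(c)
    if n: cv2.imwrite(f'pics/{n}.png',im)
    return im
E
python3 - <<'E'
from h import *
s=state();print({k:np.round(v,3).tolist() for k,v in s.items()})
a=snap('top','top');b=snap('side','side')
for c in('top','side','wrist'):print(c,calibration(c))
for n in('regulator','knob','lock','bottle','cap','marker','stain_jar','spare_bottle'):
  for c in('top','side'):print(n,c,[(round(d['score'],2),round(d['position'][1]*640),round(d['position'][0]*400)) for d in boxes_of(c,n)])
E
```

```text
pics
{'time_s': 0.0, 'joints': [1.212, 0.537, -0.004, 1.539, 0.003, 1.067, -0.071], 'qvel': [0.001, -0.001, 0.001, 0.002, -0.001, -0.002, 0.0], 'tau': [-0.0, -57.1, 0.991, -25.161, -0.056, 0.018, 0.0], 'ee_pos': [0.187, -0.622, 0.257], 'eef_rot': [-0.001, 0.989, 0.146, -0.0], 'contact_force': [0.131, 0.986, -0.465], 'moment': [0.002, 0.006, -0.001], 'grasp_force': 0.0, 'width': 1.001}
top {'fx': 363.4874395129441, 'fy': 363.4874395129441, 'cx': 328.64857559012, 'cy': 201.05953761295018, 'world_to_cam': array([[ 0.03026175, -0.9995302 ,  0.00485836, -0.02807179],
       [-0.97740818, -0.0306085 , -0.2091324 ,  0.57109361],
       [ 0.20918286,  0.00158012, -0.97787527,  1.17618187],
       [ 0.        ,  0.        ,  0.        ,  1.        ]])}
side {'fx': 415.801235376945, 'fy': 415.801235376945, 'cx': 321.81150681595767, 'cy': 208.5748346384489, 'world_to_cam': array([[-0.89137723, -0.45271779, -0.02220909,  0.5011602 ],
       [-0.25891995,  0.54879277, -0.79485028,  0.23541821],
       [ 0.37203105, -0.70276106, -0.60639904,  1.1025521 ],
       [ 0.        ,  0.        ,  0.     
[... 456 characters left out ...]
     1.00000000e+00]])}
regulator top [(0.67, 382, 208)]
regulator side [(0.58, 348, 200)]
knob top [(0.64, 366, 209)]
knob side [(0.54, 341, 203)]
lock top [(0.64, 398, 209), (0.16, 271, 225)]
lock side [(0.7, 356, 181), (0.6, 206, 285), (0.31, 343, 200)]
bottle top [(0.76, 202, 262), (0.63, 274, 228), (0.63, 266, 274)]
bottle side [(0.84, 323, 366), (0.65, 316, 277), (0.58, 367, 307)]
cap top [(0.77, 265, 222), (0.6, 182, 269)]
cap side [(0.78, 366, 286), (0.62, 317, 248), (0.58, 323, 326)]
marker top [(0.49, 326, 235)]
marker side []
stain_jar top [(0.69, 237, 149)]
stain_jar side [(0.66, 297, 218)]
spare_bottle top [(0.64, 467, 261), (0.54, 184, 204)]
spare_bottle side [(0.97, 224, 356)]
```

View pics/top.png

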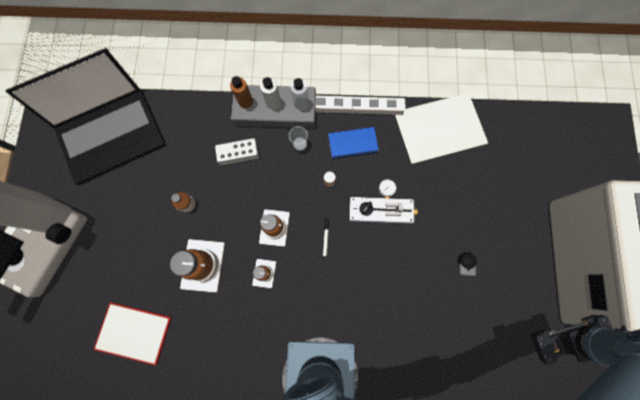

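View pics/side.png

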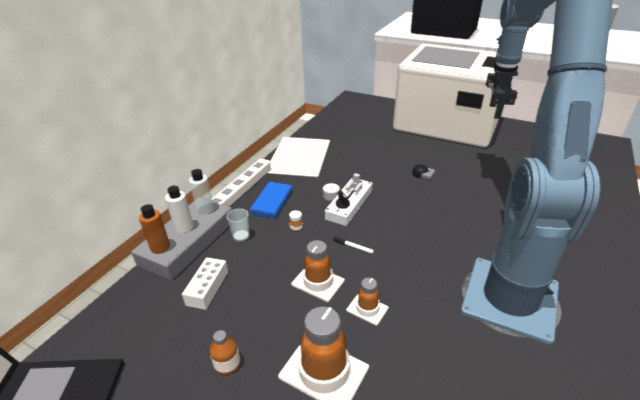

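The top view shows the regulator at about (382,209), with the knob at (366,209) and the lock tab at (393,209). The middle-sized bottle is at (273,226) in the top view and (317,265) in the side view, with the large one at (203,265) and the small one at (264,272).

```bash
cat >> h.py <<'E'
from scipy.spatial.transform import Rotation as R
from scipy.optimize import least_squares
def cam(c,s=None):
    """returns K-dict and world_to_cam"""
    k=calibration(c)
    if c!='wrist': return k,np.array(k['world_to_cam'])
    q=s['eef_rot'];T=np.eye(4);T[:3,:3]=R.from_quat([q[1],q[2],q[3],q[0]]).as_matrix();T[:3,3]=s['ee_pos']
    return k,np.linalg.inv(T@np.array(k['mount']))
def proj(C,p):
    k,W=C;q=W[:3,:3]@np.asarray(p)+W[:3,3];return np.array([k['fx']*q[0]/q[2]+k['cx'],k['fy']*q[1]/q[2]+k['cy']])
def ray(C,uv):
    k,W=C;d=W[:3,:3].T@np.array([(uv[0]-k['cx'])/k['fx'],(uv[1]-k['cy'])/k['fy'],1]);return -W[:3,:3].T@W[:3,3],d
def onz(C,uv,z):
    o,d=ray(C,uv);return o+d*(z-o[2])/d[2]
def tri(obs):
    A=np.zeros((3,3));b=np.zeros(3);
    for C,uv in obs:
        o,d=ray(C,uv);d=d/np.linalg.norm(d);P=np.eye(3)-np.outer(d,d);A+=P;b+=P@o
    p=np.linalg.solve(A,b);return p,[np.round(proj(C,p)-uv,1).tolist() for C,uv in obs]
E
python3 - <<'E'
from h import *
t=cam('top');s=cam('side')
print('knob',onz(t,(366,208),.08),tri([(t,(366,209)),(s,(342,195))]))
print('lock',onz(t,(394,209),.09),tri([(t,(391,208)),(s,(356,179))]))
print('cap',onz(t,(269,221),.14),tri([(t,(268,221)),(s,(317,246))]))
print('jar',onz(t,(329,178),.05),'marker',onz(t,(326,237),.01), onz(t,(388,187),.04))
W=np.array(calibration('wrist')['mount']);print(W[:3,3])
E
```

```text
knob [ 0.5477445  -0.13574697  0.08      ] (array([ 0.54937305, -0.13445343,  0.07879416]), [[-0.4, -1.4], [1.5, 0.3]])
lock [ 0.54529364 -0.22732585  0.09      ] (array([ 0.54444298, -0.21738636,  0.09478974]), [[0.2, 0.9], [-0.9, -0.2]])
cap [0.48483177 0.17459695 0.14      ] (array([0.48373959, 0.17738913, 0.13986788]), [[0.1, 0.3], [-0.4, -0.1]])
jar [ 0.65595678 -0.00920532  0.05      ] marker [ 0.45469599 -0.00507362  0.01      ] [ 0.63272316 -0.21605125  0.04      ]
[ 0.06523131 -0.00046072 -0.12735477]
```

>>> send_rows:
  steps:
    - {"claw": 1, "tx": 4.5, "ty": 4, "tz": 0, "ax": 0, "ay": 0, "az": 0.16}
    - {"claw": 1, "tx": 9, "ty": 9, "tz": 0, "ax": 0, "ay": 0, "az": 0.32}
    - {"claw": 1, "tx": 13.5, "ty": 13, "tz": 0, "ax": 0, "ay": 0, "az": 0.48}
    - {"claw": 1, "tx": 18, "ty": 17, "tz": 0, "ax": 0, "ay": 0, "az": 0.64}
    - {"claw": 1, "tx": 22.5, "ty": 21, "tz": 0, "ax": 0, "ay": 0, "az": 0.8}
    - {"claw": 1, "tx": 26.5, "ty": 26, "tz": 0, "ax": 0, "ay": 0, "az": 0.96}
    - {"claw": 1, "tx": 30.5, "ty": 31, "tz": 0, "ax": 0, "ay": 0, "az": 1.12}
    - {"claw": 1, "tx": 33.5, "ty": 36, "tz": 0, "ax": 0, "ay": 0, "az": 1.28}

```text
time_s: 1.9
ee_pos: [0.524, -0.2609, 0.258]
eef_rot: [0.0, 0.705, 0.71, 0.0]
contact_force: [0.1, -0.1, 0.3]
width: 1.001
grasp_force: 0.0
```

>>> send_rows:
  steps:
    - {"claw": 1, "tx": 1.3, "ty": 4.5, "tz": -2, "ax": 0, "ay": 0, "az": 0}
    - {"claw": 1, "tx": 2.3, "ty": 9, "tz": -3, "ax": 0, "ay": 0, "az": 0}
    - {"claw": 1, "tx": 2.3, "ty": 9, "tz": -3, "ax": 0, "ay": 0, "az": 0}
    - {"claw": 1, "tx": 2.3, "ty": 9, "tz": -3, "ax": 0, "ay": 0, "az": 0}

```text
time_s: 2.4
ee_pos: [0.5456, -0.1732, 0.2279]
eef_rot: [0.0, 0.707, 0.708, -0.0]
contact_force: [-0.2, -0.2, 0.8]
width: 1.002
grasp_force: 0.0
```

```bash
python3 - <<'E'
from h import *
s=state();print({k:np.round(v,3).tolist() for k,v in s.items()})
a=snap('wrist','w1');cv2.imwrite('pics/w1b.png',cv2.resize(a,(800,500),interpolation=cv2.INTER_CUBIC))
np.save('s1.npy',s,allow_pickle=True)
for n in('regulator','knob','knob_grip','lock','lock_top'):print(n,[(round(d['score'],2),round(d['position'][1]*640,1),round(d['position'][0]*400,1)) for d in boxes_of('wrist',n)])
E
```

```text
{'time_s': 2.4, 'joints': [0.55, 0.475, -0.425, 1.758, 0.234, 0.959, 0.033], 'qvel': [0.023, -0.003, 0.016, -0.007, 0.001, 0.0, -0.001], 'tau': [-1.672, -49.571, -5.5, -22.588, -0.172, -0.004, -0.017], 'ee_pos': [0.546, -0.173, 0.228], 'eef_rot': [0.0, 0.707, 0.708, -0.0], 'contact_force': [-0.169, -0.18, 0.821], 'moment': [-0.027, -0.038, -0.043], 'grasp_force': 0.0, 'width': 1.002}
regulator [(0.86, 333.0, 193.4)]
knob [(0.6, 326.9, 140.9)]
knob_grip [(0.93, 326.5, 141.4)]
lock [(0.91, 325.8, 257.0)]
lock_top [(0.62, 326.8, 256.5)]
```

View pics/w1b.png

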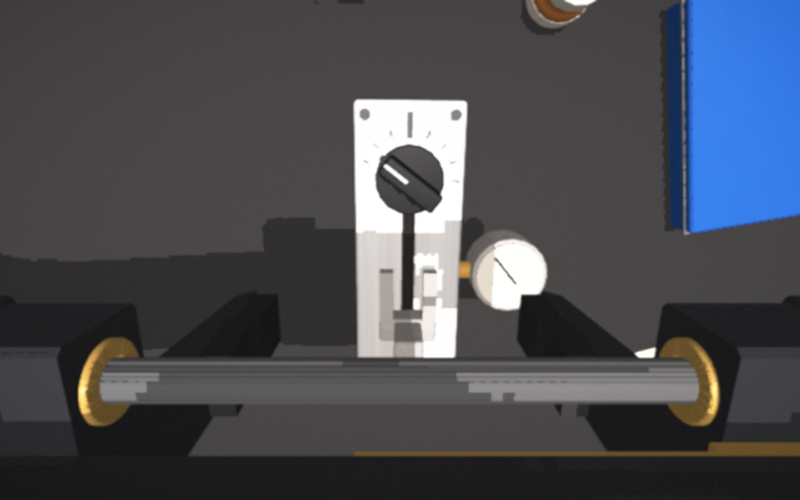

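```bash
python3 - <<'E'
from h import *
s=np.load('s1.npy',allow_pickle=True).item();C=cam('wrist',s);f=.8
P=lambda u,v,z:onz(C,(u*f,v*f),z)
m=P(409.5,125,.041);sl=P(408,308,.04);print('mark',m,'slot',sl,'yaw',np.arctan2(-(m-sl)[0],(m-sl)[1]))
a=P(384,166,.082);b=P(407,183,.082);d=a-b;print('line',a,b,'ccw from +y',np.arctan2(-d[0],d[1]))
for u,v in((397,161),(441,196),(382,177),(430,211)):print(P(u,v,.082))
print('skirt',P(376,180,.05),P(444,180,.05))
print('corners',P(355,100,.04),P(467,100,.04), P(357,357,.04),P(457,357,.04))
t,sd=cam('top'),cam('side')
print(tri([(t,(366,209)),(sd,(342,195)),(C,(326.5,141.4))]))
cv2.imwrite('pics/k.png',cv2.resize(cv2.imread('pics/w1.png')[60:240,250:400],None,fx=4,fy=3.3,interpolation=cv2.INTER_CUBIC)[:600])
E
```

```text
mark [ 0.55318948 -0.10170283  0.041     ] slot [ 0.55313717 -0.2409401   0.04      ] yaw -0.0003757092336029935
line [ 0.53634099 -0.12724639  0.082     ] [ 0.55085949 -0.13785639  0.082     ] ccw from +y 0.9397020562061857
[ 0.54450672 -0.12415011  0.082     ]
[ 0.5726579  -0.14610234  0.082     ]
[ 0.53502636 -0.13410108  0.082     ]
[ 0.56581918 -0.15582016  0.082     ]
skirt [ 0.52955521 -0.13933901  0.05      ] [ 0.57767768 -0.13927667  0.05      ]
corners [ 0.5150558 -0.0849547  0.04     ] [ 0.59319892 -0.08485358  0.04      ] [ 0.51178556 -0.28402524  0.04      ] [ 0.59346345 -0.28391913  0.04      ]
(array([ 0.55026036, -0.13461449,  0.07819737]), [[-0.4, -1.6], [1.3, 0.3], [-1.7, 0.4]])
```

View pics/k.png

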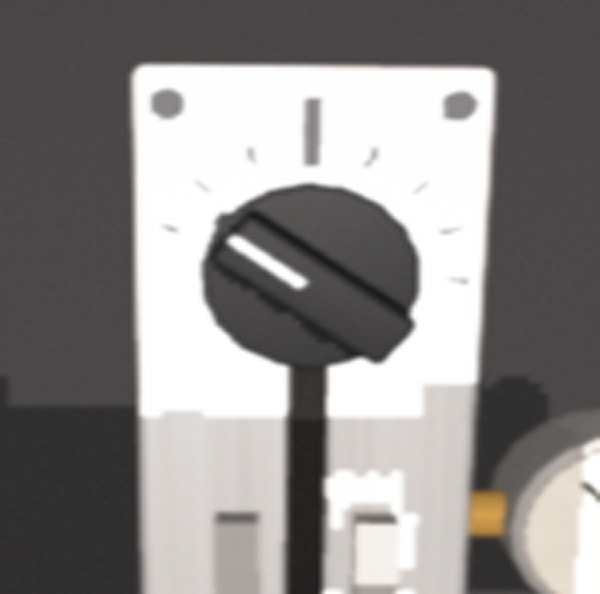

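The close view shows the pointer up-left of the long mark, about 0.94 rad short of it. The bar centre is at (0.554,-0.140), the block is aligned with the world axes, and the long mark is at u=328, v=100.

>>> send_rows:
  steps:
    - {"claw": 0.6, "tx": 0.8, "ty": 1, "tz": -3, "ax": 0, "ay": 0, "az": 0.18}
    - {"claw": 0.6, "tx": 0.8, "ty": 2.3, "tz": -6, "ax": 0, "ay": 0, "az": 0.36}
    - {"claw": 0.6, "tx": 0.8, "ty": 3.3, "tz": -8, "ax": 0, "ay": 0, "az": 0.54}
    - {"claw": 0.6, "tx": 0.8, "ty": 3.3, "tz": -9, "ax": 0, "ay": 0, "az": 0.72}
    - {"claw": 0.6, "tx": 0.8, "ty": 3.3, "tz": -10, "ax": 0, "ay": 0, "az": 0.88}
    - {"claw": 0.6, "tx": 0.8, "ty": 3.3, "tz": -11, "ax": 0, "ay": 0, "az": 0.94}
    - {"claw": 0.6, "tx": 0.8, "ty": 3.3, "tz": -13.5, "ax": 0, "ay": 0, "az": 0.94}
    - {"claw": 0.6, "tx": 0.8, "ty": 3.3, "tz": -15.3, "ax": 0, "ay": 0, "az": 0.94}

```text
time_s: 3.7
ee_pos: [0.5533, -0.1399, 0.0738]
eef_rot: [-0.0, 0.31, 0.951, -0.0]
contact_force: [-1.4, 0.7, 0.7]
width: 0.603
grasp_force: 0.0
```

>>> send_rows:
  steps:
    - {"claw": 0.6, "tx": 0, "ty": 0, "tz": 0, "ax": 0, "ay": 0, "az": 0}
    - {"claw": 0.05, "tx": 0, "ty": 0, "tz": 0, "ax": 0, "ay": 0, "az": 0}
    - {"claw": 0.05, "tx": 0, "ty": 0, "tz": 0, "ax": 0, "ay": 0, "az": 0}
    - {"claw": 0.05, "tx": 0, "ty": 0, "tz": 0, "ax": 0, "ay": 0, "az": 0}
    - {"claw": 0.05, "tx": 0, "ty": 0, "tz": 0, "ax": 0, "ay": 0, "az": 0}
    - {"claw": 0.05, "tx": 0, "ty": 0, "tz": 0, "ax": 0, "ay": 0, "az": 0}
  grip_force: 15

```text
time_s: 4.45
ee_pos: [0.5536, -0.1398, 0.075]
eef_rot: [0.0, 0.309, 0.951, -0.0]
contact_force: [-1.5, -0.6, 4.1]
width: 0.157
grasp_force: 15.0
```

>>> send_rows:
  steps:
    - {"claw": 0.05, "tx": 0, "ty": 0, "tz": 0, "ax": 0, "ay": 0, "az": -0.15}
    - {"claw": 0.05, "tx": 0, "ty": 0, "tz": 0, "ax": 0, "ay": 0, "az": -0.32}
    - {"claw": 0.05, "tx": 0, "ty": 0, "tz": 0, "ax": 0, "ay": 0, "az": -0.49}
    - {"claw": 0.05, "tx": 0, "ty": 0, "tz": 0, "ax": 0, "ay": 0, "az": -0.66}
    - {"claw": 0.05, "tx": 0, "ty": 0, "tz": 0, "ax": 0, "ay": 0, "az": -0.82}
    - {"claw": 0.05, "tx": 0, "ty": 0, "tz": 0, "ax": 0, "ay": 0, "az": -0.942}
    - {"claw": 0.05, "tx": 0, "ty": 0, "tz": 0, "ax": 0, "ay": 0, "az": -0.942}
    - {"claw": 0.05, "tx": 0, "ty": 0, "tz": 0, "ax": 0, "ay": 0, "az": -0.942}

```text
time_s: 5.45
ee_pos: [0.5533, -0.1399, 0.075]
eef_rot: [0.0, 0.706, 0.708, -0.001]
contact_force: [-2.6, -2.9, 6.3]
width: 0.158
grasp_force: 15.0
```

>>> send_rows:
  steps:
    - {"claw": 0.7, "tx": 0, "ty": 0, "tz": 0, "ax": 0, "ay": 0, "az": 0}
    - {"claw": 0.7, "tx": 0, "ty": 0, "tz": 0, "ax": 0, "ay": 0, "az": 0}
    - {"claw": 0.7, "tx": 0, "ty": 0, "tz": 0, "ax": 0, "ay": 0, "az": 0}
    - {"claw": 0.7, "tx": 0, "ty": 0, "tz": 4, "ax": 0, "ay": 0, "az": 0}
    - {"claw": 0.7, "tx": 0, "ty": -2, "tz": 8, "ax": 0, "ay": 0, "az": 0}
    - {"claw": 0.7, "tx": 0, "ty": -6, "tz": 10, "ax": 0, "ay": 0, "az": 0}
    - {"claw": 0.7, "tx": 0, "ty": -10, "tz": 10, "ax": 0, "ay": 0, "az": 0}
    - {"claw": 0.7, "tx": 0, "ty": -10, "tz": 10, "ax": 0, "ay": 0, "az": 0}

```text
time_s: 6.45
ee_pos: [0.5528, -0.2436, 0.1747]
eef_rot: [0.001, 0.709, 0.705, -0.001]
contact_force: [0.4, 0.3, -0.6]
width: 0.699
grasp_force: 0.0
```

```bash
python3 - <<'E'
from h import *
s=state();print(s['ee_pos'],s['eef_rot'],s['time_s'])
a=snap('wrist','w2');cv2.imwrite('pics/w2b.png',cv2.resize(a,(800,500),interpolation=cv2.INTER_CUBIC))
np.save('s2.npy',s,allow_pickle=True)
for n in('regulator','knob','lock','lock_top'):print(n,[(round(d['score'],2),round(d['position'][1]*640,1),round(d['position'][0]*400,1)) for d in boxes_of('wrist',n)])
E
```

```text
[ 0.55281186 -0.24364321  0.17472529] [ 0.00082712  0.70901111  0.7051964  -0.00077759] 6.45
regulator [(0.95, 326.6, 134.9)]
knob [(0.89, 318.5, 46.6)]
lock [(0.95, 318.0, 197.2), (0.56, 316.3, 45.0)]
lock_top [(0.59, 317.5, 196.0)]
```

View pics/w2b.png

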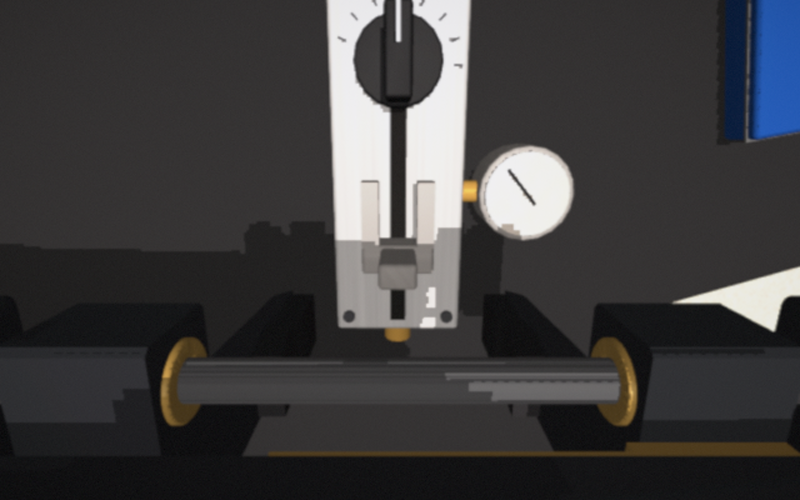

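```bash
python3 - <<'E'
from h import *
s=np.load('s2.npy',allow_pickle=True).item();C=cam('wrist',s);f=.8
P=lambda u,v,z:np.round(onz(C,(u*f,v*f),z),4)
print('tab',P(398,262,.094),P(398,290,.094),P(379,276,.094),P(416,276,.094))
print('block',P(330,50,.04),P(469,50,.04),P(338,327,.04),P(458,327,.04),'tine tips',P(370,181,.062),P(425,181,.062))
print('bar', P(386,100,.082),P(411,100,.082),P(387,10,.082),P(411,10,.082))
t,sd=cam('top'),cam('side')
print(tri([(t,(391,208)),(sd,(356,177)),(C,(398*f,276*f))]))
E
```

```text
tab [ 0.5525 -0.241   0.094 ] [ 0.5524 -0.2561  0.094 ] [ 0.5427 -0.2485  0.094 ] [ 0.5617 -0.2486  0.094 ]
block [ 0.5148 -0.1324  0.04  ] [ 0.5931 -0.1329  0.04  ] [ 0.5121 -0.3025  0.04  ] [ 0.5921 -0.303   0.04  ] tine tips [ 0.5371 -0.2036  0.062 ] [ 0.5677 -0.2038  0.062 ]
bar [ 0.5471 -0.1623  0.082 ] [ 0.5593 -0.1623  0.082 ] [ 0.5481 -0.1228  0.082 ] [ 0.5592 -0.1228  0.082 ]
(array([ 0.54895273, -0.23104986,  0.09622938]), [[4.5, -0.4], [-0.5, -0.8], [-5.8, -25.5]])
```

The view shows the bar upright at u≈398 (on the long mark), with the tab top spanning (380–416, 262–290). The tab is therefore centred at about (0.5525,-0.2490).

>>> send_rows:
  steps:
    - {"claw": 0.7, "tx": 0, "ty": -0.6, "tz": -3, "ax": 0, "ay": 0, "az": 0}
    - {"claw": 0.7, "tx": 0, "ty": -0.6, "tz": -6.5, "ax": 0, "ay": 0, "az": 0}
    - {"claw": 0.7, "tx": 0, "ty": -0.6, "tz": -9, "ax": 0, "ay": 0, "az": 0}
    - {"claw": 0.6, "tx": 0, "ty": -0.6, "tz": -9, "ax": 0, "ay": 0, "az": 0}
    - {"claw": 0.1, "tx": 0, "ty": -0.6, "tz": -9, "ax": 0, "ay": 0, "az": 0}
    - {"claw": 0.1, "tx": 0, "ty": -0.6, "tz": -9, "ax": 0, "ay": 0, "az": 0}
    - {"claw": 0.1, "tx": 0, "ty": -0.6, "tz": -9, "ax": 0, "ay": 0, "az": 0}
    - {"claw": 0.1, "tx": 0, "ty": -0.6, "tz": -9, "ax": 0, "ay": 0, "az": 0}
  grip_force: 20

```text
time_s: 7.7
ee_pos: [0.5525, -0.2456, 0.0853]
eef_rot: [-0.001, 0.707, 0.707, -0.001]
contact_force: [-5.2, -0.3, 7.4]
width: 0.225
grasp_force: 20.0
```

>>> send_rows:
  steps:
    - {"claw": 0.1, "tx": 0, "ty": 0.5, "tz": 0, "ax": 0, "ay": 0, "az": 0}
    - {"claw": 0.1, "tx": 0, "ty": 1, "tz": 0, "ax": 0, "ay": 0, "az": 0}
    - {"claw": 0.1, "tx": 0, "ty": 1.6, "tz": 0, "ax": 0, "ay": 0, "az": 0}
    - {"claw": 0.1, "tx": 0, "ty": 2.2, "tz": 0, "ax": 0, "ay": 0, "az": 0}
    - {"claw": 0.1, "tx": 0.05, "ty": 2.8, "tz": 0, "ax": 0, "ay": 0, "az": 0}
    - {"claw": 0.1, "tx": 0.05, "ty": 3.4, "tz": 0, "ax": 0, "ay": 0, "az": 0}

```text
time_s: 8.45
ee_pos: [0.5528, -0.2124, 0.0853]
eef_rot: [-0.0, 0.708, 0.707, -0.001]
contact_force: [-6.1, -2.0, 7.0]
width: 0.226
grasp_force: 20.0
```

>>> send_rows:
  steps:
    - {"claw": 0.1, "tx": 0, "ty": 0.6, "tz": 0, "ax": 0, "ay": 0, "az": 0}
    - {"claw": 0.1, "tx": 0, "ty": 1.2, "tz": 0, "ax": 0, "ay": 0, "az": 0}
    - {"claw": 0.1, "tx": 0.05, "ty": 1.8, "tz": 0, "ax": 0, "ay": 0, "az": 0}
    - {"claw": 0.1, "tx": 0.05, "ty": 2.4, "tz": 0, "ax": 0, "ay": 0, "az": 0}
    - {"claw": 0.1, "tx": 0.05, "ty": 2.9, "tz": 0, "ax": 0, "ay": 0, "az": 0}
    - {"claw": 0.1, "tx": 0.05, "ty": 3.2, "tz": 0, "ax": 0, "ay": 0, "az": 0}
    - {"claw": 0.1, "tx": 0.05, "ty": 3.35, "tz": 0, "ax": 0, "ay": 0, "az": 0}
    - {"claw": 0.1, "tx": 0.05, "ty": 3.35, "tz": 0, "ax": 0, "ay": 0, "az": 0}

```text
time_s: 9.45
ee_pos: [0.553, -0.1803, 0.0852]
eef_rot: [0.0, 0.708, 0.706, -0.002]
contact_force: [-6.5, -4.6, 5.9]
width: 0.22
grasp_force: 20.0
```

>>> send_rows:
  steps:
    - {"claw": 0.1, "tx": 0, "ty": 0.2, "tz": 0, "ax": 0, "ay": 0, "az": 0}
    - {"claw": 0.1, "tx": 0, "ty": 0.4, "tz": 0, "ax": 0, "ay": 0, "az": 0}
    - {"claw": 0.1, "tx": 0, "ty": 0.4, "tz": 0, "ax": 0, "ay": 0, "az": 0}

```text
time_s: 9.82
ee_pos: [0.553, -0.18, 0.0852]
eef_rot: [0.002, 0.709, 0.706, -0.003]
contact_force: [-4.1, -11.4, 5.1]
width: 0.22
grasp_force: 20.0
```

>>> send_rows:
  steps:
    - {"claw": 0.6, "tx": 0, "ty": -0.4, "tz": 0, "ax": 0, "ay": 0, "az": 0}
    - {"claw": 0.6, "tx": 0, "ty": -0.4, "tz": 0, "ax": 0, "ay": 0, "az": 0}
    - {"claw": 0.6, "tx": 0, "ty": -0.4, "tz": 0, "ax": 0, "ay": 0, "az": 0}
    - {"claw": 1, "tx": 0, "ty": -0.4, "tz": 5, "ax": 0, "ay": 0, "az": 0}
    - {"claw": 1, "tx": 0, "ty": -0.4, "tz": 10, "ax": 0, "ay": 0, "az": 0}
    - {"claw": 1, "tx": -1, "ty": 2, "tz": 15, "ax": 0, "ay": 0, "az": 0}
    - {"claw": 1, "tx": -2, "ty": 7, "tz": 17.5, "ax": 0, "ay": 0, "az": 0}
    - {"claw": 1, "tx": -3, "ty": 13, "tz": 17.5, "ax": 0, "ay": 0, "az": 0}

```text
time_s: 10.82
ee_pos: [0.5257, -0.0426, 0.2621]
eef_rot: [0.002, 0.708, 0.707, 0.002]
contact_force: [1.1, 0.6, -0.1]
width: 1.0
grasp_force: 0.0
```

>>> send_rows:
  steps:
    - {"claw": 1, "tx": -1, "ty": 6, "tz": 0, "ax": 0, "ay": 0, "az": 0}
    - {"claw": 1, "tx": -2, "ty": 12, "tz": 0, "ax": 0, "ay": 0, "az": 0}
    - {"claw": 1, "tx": -3, "ty": 17, "tz": 0, "ax": 0, "ay": 0, "az": 0}
    - {"claw": 1, "tx": -4, "ty": 21, "tz": 0, "ax": 0, "ay": 0, "az": 0}
    - {"claw": 1, "tx": -4, "ty": 21, "tz": 0, "ax": 0, "ay": 0, "az": 0}
    - {"claw": 1, "tx": -4, "ty": 21, "tz": 0, "ax": 0, "ay": 0, "az": 0}

```text
time_s: 11.58
ee_pos: [0.4846, 0.1658, 0.2596]
eef_rot: [0.0, 0.707, 0.707, -0.0]
contact_force: [0.2, -0.7, 0.2]
width: 1.0
grasp_force: 0.0
```

```bash
python3 - <<'E'
from h import *
s=state();print({k:np.round(v,4).tolist() for k,v in s.items() if k in('ee_pos','eef_rot','joints','qvel','time_s')})
a=snap('wrist','w3');cv2.imwrite('pics/w3b.png',cv2.resize(a,(800,500),interpolation=cv2.INTER_CUBIC))
np.save('s3.npy',s,allow_pickle=True)
for n in('bottle','cap','cap_top'):print(n,[(round(d['score'],2),round(d['position'][1]*640,1),round(d['position'][0]*400,1)) for d in boxes_of('wrist',n)])
# lock check from side cam
b=read_camera('side');t=read_camera('top')
c=np.hstack([cv2.resize(x,(400,400),interpolation=cv2.INTER_CUBIC) for x in(b[160:230,310:380],t[170:240,340:410])]);cv2.imwrite('pics/chk.png',c)
E
```

```text
{'time_s': 11.575, 'joints': [0.0184, 0.3495, -0.5343, 1.8729, 0.2127, 0.9758, -0.6093], 'qvel': [0.0213, -0.0001, 0.0173, 0.0006, 0.0004, -0.0, -0.0032], 'ee_pos': [0.4846, 0.1658, 0.2596], 'eef_rot': [0.0001, 0.707, 0.7072, -0.0002]}
bottle [(0.9, 315.6, 159.8), (0.58, 161.4, 135.5)]
cap [(0.67, 317.9, 180.1), (0.67, 132.6, 141.2)]
cap_top [(0.62, 314.5, 176.9), (0.58, 128.3, 144.6)]
```

View pics/w3b.png

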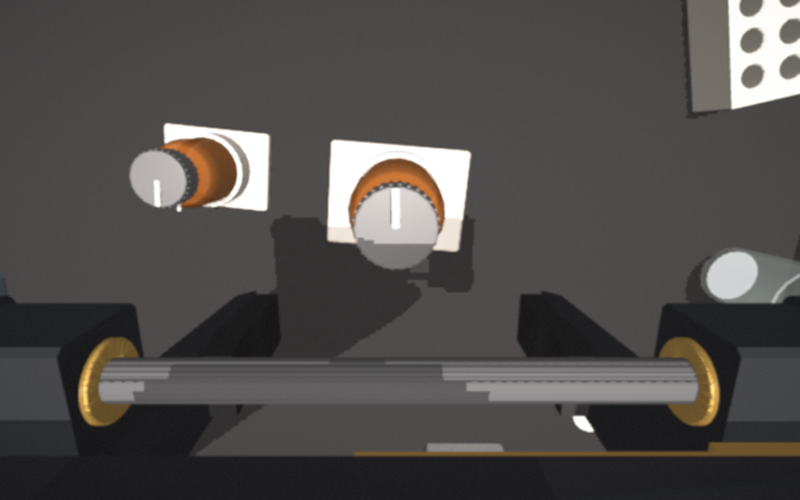

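View pics/chk.png

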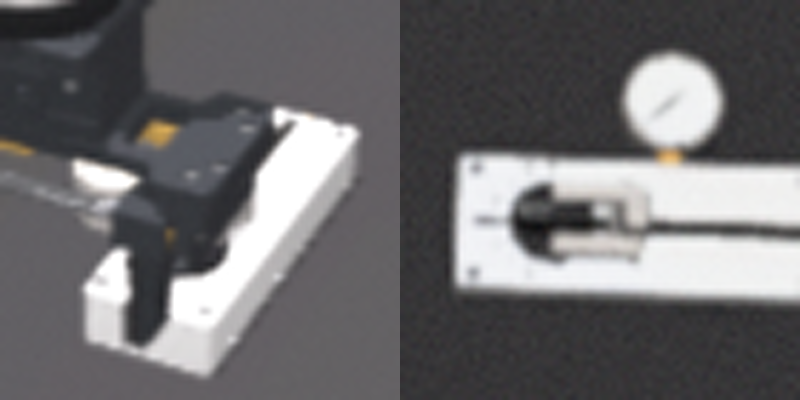

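The check picture shows the lock home, with the knob's bar between the tines. The wrist view shows the middle bottle's cap at about (397,227) with its line pointing up (+y), so it is roughly half a turn open.

```bash
python3 - <<'E'
from h import *
s=np.load('s3.npy',allow_pickle=True).item();C=cam('wrist',s);f=.8
P=lambda u,v,z:np.round(onz(C,(u*f,v*f),z),4)
z=.140
print('cap L/R/bot',P(354,227,z),P(440,227,z),P(397,270,z),'line',P(395.5,229,z+.001),P(395,189,z+.001))
print('foot',[P(u,v,.012) for u,v in((331,140),(470,152),(327,240),(458,251))])
print('neigh cap',P(158,178,.1))
t,sd=cam('top'),cam('side')
print('cap tri',tri([(t,(265.5,220.5)),(sd,(317,246)),(C,(397*f,227*f))]))
print('big',tri([(t,(183,265)),(sd,(322,322))]))
# refine line by PCA of bright pixels within the cap
a=cv2.imread('pics/w3.png').astype(int);sub=a[145:190,300:335];m=sub.min(2)>225;v,u=np.nonzero(m)
pts=np.array([onz(C,(x+300,y+145),z+.001)[:2] for x,y in zip(u,v)]);c=pts.mean(0);d=np.linalg.svd(pts-c)[2][0];print(len(u),c,'line dir',np.arctan2(d[1],d[0]))
E
```

```text
cap L/R/bot [0.4583 0.1782 0.14  ] [0.509  0.1783 0.14  ] [0.4836 0.1517 0.14  ] line [0.4828 0.1773 0.141 ] [0.4825 0.2007 0.141 ]
foot [array([0.4272, 0.2261, 0.012 ]), array([0.5457, 0.2162, 0.012 ]), array([0.4201, 0.1387, 0.012 ]), array([0.5386, 0.1284, 0.012 ])]
neigh cap [0.3247 0.2029 0.1   ]
cap tri (array([0.48296782, 0.18195553, 0.1458247 ]), [[0.8, 0.7], [-1.0, -0.6], [-1.0, -3.3]])
big (array([0.34344457, 0.41268266, 0.18379655]), [[-0.3, -1.3], [1.9, 0.4]])
211 [0.48263908 0.18994984] line dir -1.5546579319871563
```

>>> send_rows:
  steps:
    - {"claw": 1, "tx": -0.13, "ty": 1.2, "tz": -1, "ax": 0, "ay": 0, "az": 0.17}
    - {"claw": 1, "tx": -0.13, "ty": 1.2, "tz": -2, "ax": 0, "ay": 0, "az": 0.35}
    - {"claw": 1, "tx": -0.13, "ty": 1.2, "tz": -3, "ax": 0, "ay": 0, "az": 0.53}
    - {"claw": 1, "tx": -0.13, "ty": 1.2, "tz": -4, "ax": 0, "ay": 0, "az": 0.71}
    - {"claw": 1, "tx": -0.13, "ty": 1.2, "tz": -5, "ax": 0, "ay": 0, "az": 0.89}
    - {"claw": 1, "tx": -0.13, "ty": 1.2, "tz": -6, "ax": 0, "ay": 0, "az": 1.07}
    - {"claw": 1, "tx": -0.13, "ty": 1.2, "tz": -7, "ax": 0, "ay": 0, "az": 1.25}
    - {"claw": 1, "tx": -0.13, "ty": 1.2, "tz": -8, "ax": 0, "ay": 0, "az": 1.43}

```text
time_s: 12.88
ee_pos: [0.4836, 0.1777, 0.1794]
eef_rot: [0.0, 0.068, 0.998, -0.0]
contact_force: [0.8, 0.4, 0.3]
width: 1.004
grasp_force: 0.0
```

>>> send_rows:
  steps:
    - {"claw": 1, "tx": 0, "ty": 0, "tz": 0, "ax": 0, "ay": 0, "az": 0.18}
    - {"claw": 1, "tx": 0, "ty": 0, "tz": 0, "ax": 0, "ay": 0, "az": 0.36}
    - {"claw": 1, "tx": 0, "ty": 0, "tz": 0, "ax": 0, "ay": 0, "az": 0.54}
    - {"claw": 1, "tx": 0, "ty": 0, "tz": 0, "ax": 0, "ay": 0, "az": 0.6}
    - {"claw": 1, "tx": 0, "ty": 0, "tz": 0, "ax": 0, "ay": 0, "az": 0.6}

```text
time_s: 13.5
ee_pos: [0.4835, 0.1777, 0.1796]
eef_rot: [-0.0, -0.227, 0.974, 0.0]
contact_force: [0.1, -0.3, 0.3]
width: 0.997
grasp_force: 0.0
```

>>> send_rows:
  steps:
    - {"claw": 1, "tx": 0, "ty": 0, "tz": -2.5, "ax": 0, "ay": 0, "az": 0}
    - {"claw": 1, "tx": 0, "ty": 0, "tz": -4.6, "ax": 0, "ay": 0, "az": 0}
    - {"claw": 1, "tx": 0, "ty": 0, "tz": -4.6, "ax": 0, "ay": 0, "az": 0}
    - {"claw": 0.45, "tx": 0, "ty": 0, "tz": -4.6, "ax": 0, "ay": 0, "az": 0}
    - {"claw": 0.45, "tx": 0, "ty": 0, "tz": -4.6, "ax": 0, "ay": 0, "az": 0}
    - {"claw": 0.45, "tx": 0, "ty": 0, "tz": -4.6, "ax": 0, "ay": 0, "az": 0}
    - {"claw": 0.45, "tx": 0, "ty": 0, "tz": -4.6, "ax": 0, "ay": 0, "az": 0}
  grip_force: 25

```text
time_s: 14.38
ee_pos: [0.4838, 0.1775, 0.134]
eef_rot: [0.0, -0.227, 0.974, -0.001]
contact_force: [3.3, -5.6, 0.4]
width: 0.571
grasp_force: 24.8
```

>>> send_rows:
  steps:
    - {"claw": 0.45, "tx": 0.05, "ty": -0.1, "tz": -0.01, "ax": 0, "ay": 0, "az": -0.14}
    - {"claw": 0.45, "tx": 0.05, "ty": -0.1, "tz": -0.02, "ax": 0, "ay": 0, "az": -0.31}
    - {"claw": 0.45, "tx": 0.05, "ty": -0.1, "tz": -0.03, "ax": 0, "ay": 0, "az": -0.48}
    - {"claw": 0.45, "tx": 0.05, "ty": -0.1, "tz": -0.04, "ax": 0, "ay": 0, "az": -0.65}
    - {"claw": 0.45, "tx": 0.05, "ty": -0.1, "tz": -0.05, "ax": 0, "ay": 0, "az": -0.82}
    - {"claw": 0.45, "tx": 0.05, "ty": -0.1, "tz": -0.06, "ax": 0, "ay": 0, "az": -0.99}
    - {"claw": 0.45, "tx": 0.05, "ty": -0.1, "tz": -0.07, "ax": 0, "ay": 0, "az": -1.16}
    - {"claw": 0.45, "tx": 0.05, "ty": -0.1, "tz": -0.08, "ax": 0, "ay": 0, "az": -1.33}

```text
time_s: 15.38
ee_pos: [0.4837, 0.1763, 0.1331]
eef_rot: [0.0, 0.424, 0.905, -0.001]
contact_force: [-1.8, -3.3, 3.0]
width: 0.571
grasp_force: 25.0
```

>>> send_rows:
  steps:
    - {"claw": 0.45, "tx": 0, "ty": 0, "tz": -0.01, "ax": 0, "ay": 0, "az": -0.17}
    - {"claw": 0.45, "tx": 0, "ty": 0, "tz": -0.02, "ax": 0, "ay": 0, "az": -0.34}
    - {"claw": 0.45, "tx": 0, "ty": 0, "tz": -0.03, "ax": 0, "ay": 0, "az": -0.51}
    - {"claw": 0.45, "tx": 0, "ty": 0, "tz": -0.04, "ax": 0, "ay": 0, "az": -0.68}
    - {"claw": 0.45, "tx": 0, "ty": 0, "tz": -0.05, "ax": 0, "ay": 0, "az": -0.85}
    - {"claw": 0.45, "tx": 0, "ty": 0, "tz": -0.06, "ax": 0, "ay": 0, "az": -1.02}
    - {"claw": 0.45, "tx": 0, "ty": 0, "tz": -0.07, "ax": 0, "ay": 0, "az": -1.19}
    - {"claw": 0.45, "tx": 0, "ty": 0, "tz": -0.08, "ax": 0, "ay": 0, "az": -1.36}

```text
time_s: 16.38
ee_pos: [0.4825, 0.1762, 0.1321]
eef_rot: [0.0, 0.899, 0.437, -0.002]
contact_force: [-4.6, -2.2, 4.6]
width: 0.568
grasp_force: 25.0
```

```bash
cat > st.py <<'E'
from h import *
s=state();q=s['eef_rot'];print('yaw',2*np.arctan2(q[2],q[1]),{k:np.round(s[k],3).tolist() for k in('time_s','ee_pos','joints','contact_force','moment','width','grasp_force')})
E
python3 st.py
```

```text
yaw 0.9052520547811721 {'time_s': 16.375, 'ee_pos': [0.483, 0.176, 0.132], 'joints': [-0.259, 0.504, -0.225, 1.976, 0.173, 0.683, -1.257], 'contact_force': [-4.636, -2.161, 4.647], 'moment': [-0.595, 0.757, 0.029], 'width': 0.568, 'grasp_force': 24.992}
```

>>> send_rows:
  steps:
    - {"claw": 0.45, "tx": 0.05, "ty": 0.05, "tz": -0.01, "ax": 0, "ay": 0, "az": -0.1}
    - {"claw": 0.45, "tx": 0.05, "ty": 0.05, "tz": -0.01, "ax": 0, "ay": 0, "az": -0.2}
    - {"claw": 0.45, "tx": 0.05, "ty": 0.05, "tz": -0.02, "ax": 0, "ay": 0, "az": -0.3}
    - {"claw": 0.45, "tx": 0.05, "ty": 0.05, "tz": -0.02, "ax": 0, "ay": 0, "az": -0.4}
    - {"claw": 0.45, "tx": 0.05, "ty": 0.05, "tz": -0.02, "ax": 0, "ay": 0, "az": -0.4}

```text
time_s: 17.0
ee_pos: [0.4823, 0.1765, 0.1317]
eef_rot: [0.001, 0.968, 0.252, -0.002]
contact_force: [-5.3, -4.5, 5.5]
width: 0.568
grasp_force: 25.0
```

```bash
python3 st.py
```

```text
yaw 0.5096506391815052 {'time_s': 17.0, 'ee_pos': [0.482, 0.177, 0.132], 'joints': [-0.339, 0.497, -0.126, 1.98, 0.097, 0.674, -1.586], 'contact_force': [-5.318, -4.497, 5.488], 'moment': [-0.722, 1.078, -0.038], 'width': 0.568, 'grasp_force': 24.999}
```

>>> send_rows:
  steps:
    - {"claw": 0.45, "tx": 0, "ty": 0, "tz": 0, "ax": 0, "ay": 0, "az": -0.05}
    - {"claw": 0.45, "tx": 0, "ty": 0, "tz": 0, "ax": 0, "ay": 0, "az": -0.1}
    - {"claw": 0.45, "tx": 0, "ty": 0, "tz": 0, "ax": 0, "ay": 0, "az": -0.1}

```text
time_s: 17.38
ee_pos: [0.4823, 0.1766, 0.1317]
eef_rot: [0.001, 0.979, 0.204, -0.002]
contact_force: [-6.1, -4.0, 5.1]
width: 0.571
grasp_force: 25.0
```

```bash
python3 st.py
```

```text
yaw 0.41024359642507774 {'time_s': 17.375, 'ee_pos': [0.482, 0.177, 0.132], 'joints': [-0.359, 0.496, -0.101, 1.981, 0.077, 0.672, -1.669], 'contact_force': [-6.14, -3.984, 5.054], 'moment': [-0.691, 1.076, -0.083], 'width': 0.571, 'grasp_force': 24.999}
```

>>> send_rows:
  steps:
    - {"claw": 0.45, "tx": 0, "ty": 0, "tz": 0, "ax": 0, "ay": 0, "az": -0.05}
    - {"claw": 0.45, "tx": 0, "ty": 0, "tz": 0, "ax": 0, "ay": 0, "az": -0.08}
    - {"claw": 0.45, "tx": 0, "ty": 0, "tz": 0, "ax": 0, "ay": 0, "az": -0.08}

```text
time_s: 17.75
ee_pos: [0.4822, 0.1767, 0.1316]
eef_rot: [0.001, 0.986, 0.165, -0.002]
contact_force: [-4.7, -3.5, 4.2]
width: 0.567
grasp_force: 25.0
```

```bash
python3 st.py
```

```text
yaw 0.3323128893584365 {'time_s': 17.75, 'ee_pos': [0.482, 0.177, 0.132], 'joints': [-0.375, 0.496, -0.081, 1.982, 0.063, 0.671, -1.734], 'contact_force': [-4.669, -3.503, 4.189], 'moment': [-0.747, 1.077, 0.492], 'width': 0.567, 'grasp_force': 24.999}
```

>>> send_rows:
  steps:
    - {"claw": 0.45, "tx": 0, "ty": 0, "tz": 0, "ax": 0, "ay": 0, "az": -0.03}
    - {"claw": 0.45, "tx": 0, "ty": 0, "tz": 0, "ax": 0, "ay": 0, "az": -0.05}
    - {"claw": 0.45, "tx": 0, "ty": 0, "tz": 0, "ax": 0, "ay": 0, "az": -0.05}

```text
time_s: 18.12
ee_pos: [0.483, 0.177, 0.1317]
eef_rot: [0.001, 0.99, 0.141, -0.001]
contact_force: [-4.5, -4.0, 4.1]
width: 0.575
grasp_force: 25.0
```

```bash
python3 st.py; python3 - <<'E'
from h import *
t=read_camera('top');s=read_camera('side')
c=np.hstack([cv2.resize(x,(400,400),interpolation=cv2.INTER_CUBIC) for x in(s[210:290,277:357],t[180:260,230:310])]);cv2.imwrite('pics/c2.png',c)
E
```

```text
yaw 0.2824142114274098 {'time_s': 18.125, 'ee_pos': [0.483, 0.177, 0.132], 'joints': [-0.385, 0.495, -0.068, 1.982, 0.053, 0.669, -1.775], 'contact_force': [-4.516, -4.0, 4.128], 'moment': [-0.775, 0.795, 0.758], 'width': 0.575, 'grasp_force': 24.997}
```

View pics/c2.png

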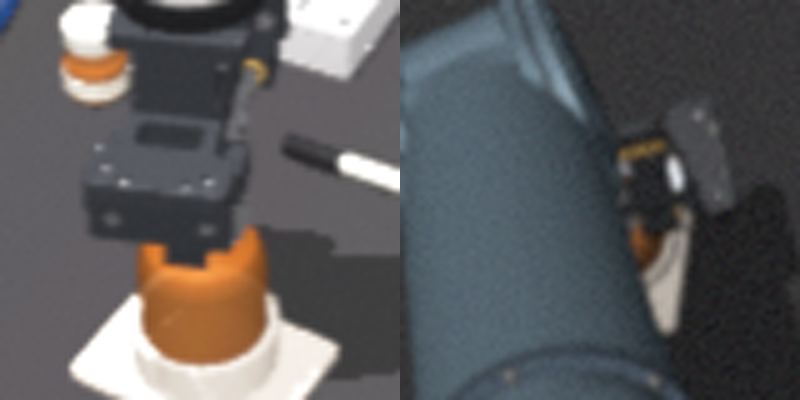

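The cap bottomed out after about 3.24 rad, as predicted: the moment jumped at tool yaw ≈0.36. The outside views don't show the cap's line because the gripper hides it. I'll back it off a quarter turn now, then release to check the line.

>>> send_rows:
  steps:
    - {"claw": 0.45, "tx": 0, "ty": 0, "tz": 0, "ax": 0, "ay": 0, "az": 0.15}
    - {"claw": 0.45, "tx": 0, "ty": 0, "tz": 0.02, "ax": 0, "ay": 0, "az": 0.32}
    - {"claw": 0.45, "tx": 0, "ty": 0, "tz": 0.03, "ax": 0, "ay": 0, "az": 0.49}
    - {"claw": 0.45, "tx": 0, "ty": 0, "tz": 0.04, "ax": 0, "ay": 0, "az": 0.66}
    - {"claw": 0.45, "tx": 0, "ty": 0, "tz": 0.05, "ax": 0, "ay": 0, "az": 0.83}
    - {"claw": 0.45, "tx": 0, "ty": 0, "tz": 0.06, "ax": 0, "ay": 0, "az": 1.0}
    - {"claw": 0.45, "tx": 0, "ty": 0, "tz": 0.07, "ax": 0, "ay": 0, "az": 1.17}
    - {"claw": 0.45, "tx": 0, "ty": 0, "tz": 0.08, "ax": 0, "ay": 0, "az": 1.34}

```text
time_s: 19.23
ee_pos: [0.4832, 0.1769, 0.1325]
eef_rot: [-0.0, 0.688, 0.726, -0.001]
contact_force: [-4.4, -3.3, 5.0]
width: 0.569
grasp_force: 25.0
```

>>> send_rows:
  steps:
    - {"claw": 0.45, "tx": 0, "ty": 0, "tz": 0.01, "ax": 0, "ay": 0, "az": 0.15}
    - {"claw": 0.45, "tx": 0, "ty": 0, "tz": 0.02, "ax": 0, "ay": 0, "az": 0.29}
    - {"claw": 0.45, "tx": 0, "ty": 0, "tz": 0.02, "ax": 0, "ay": 0, "az": 0.29}
    - {"claw": 0.45, "tx": 0, "ty": 0, "tz": 0.02, "ax": 0, "ay": 0, "az": 0.29}

```text
time_s: 19.73
ee_pos: [0.4832, 0.1769, 0.1327]
eef_rot: [-0.001, 0.578, 0.816, -0.001]
contact_force: [-4.2, -3.4, 4.6]
width: 0.57
grasp_force: 25.0
```

```bash
python3 st.py
```

```text
yaw 1.9096825822215138 {'time_s': 19.725, 'ee_pos': [0.483, 0.177, 0.133], 'joints': [-0.064, 0.54, -0.475, 1.963, 0.363, 0.725, -0.418], 'contact_force': [-4.232, -3.448, 4.552], 'moment': [-0.567, 0.802, 0.064], 'width': 0.57, 'grasp_force': 24.997}
```

>>> send_rows:
  steps:
    - {"claw": 1, "tx": 0, "ty": 0, "tz": 0, "ax": 0, "ay": 0, "az": 0}
    - {"claw": 1, "tx": 0, "ty": 0, "tz": 0, "ax": 0, "ay": 0, "az": 0}
    - {"claw": 1, "tx": 0, "ty": 0, "tz": 0, "ax": 0, "ay": 0, "az": 0}
    - {"claw": 1, "tx": 0, "ty": 0, "tz": 4, "ax": 0, "ay": 0, "az": 0}
    - {"claw": 1, "tx": 0, "ty": 0, "tz": 8, "ax": 0, "ay": 0, "az": 0}
    - {"claw": 1, "tx": 0, "ty": 0, "tz": 12, "ax": 0, "ay": 0, "az": 0}
    - {"claw": 1, "tx": 0, "ty": 0, "tz": 12, "ax": 0, "ay": 0, "az": 0}
    - {"claw": 1, "tx": 0, "ty": 0, "tz": 12, "ax": 0, "ay": 0, "az": 0}

```text
time_s: 20.72
ee_pos: [0.484, 0.1774, 0.2523]
eef_rot: [-0.0, 0.577, 0.817, -0.0]
contact_force: [0.7, 0.6, -0.5]
width: 0.998
grasp_force: 0.0
```

```bash
python3 st.py; python3 - <<'E'
from h import *
s=state();a=snap('wrist','w4');np.save('s4.npy',s,allow_pickle=True);C=cam('wrist',s)
c=proj(C,(.4835,.1777,.138)).astype(int);print(c)
cv2.imwrite('pics/w4b.png',cv2.resize(a[c[1]-75:c[1]+75,c[0]-75:c[0]+75],(600,600),interpolation=cv2.INTER_CUBIC))
E
```

```text
yaw 1.9106581160796878 {'time_s': 20.725, 'ee_pos': [0.484, 0.177, 0.252], 'joints': [0.011, 0.369, -0.555, 1.871, 0.233, 0.966, -0.308], 'contact_force': [0.735, 0.61, -0.549], 'moment': [-0.053, -0.126, -0.018], 'width': 0.998, 'grasp_force': 0.0}
[318 199]
```

View pics/w4b.png

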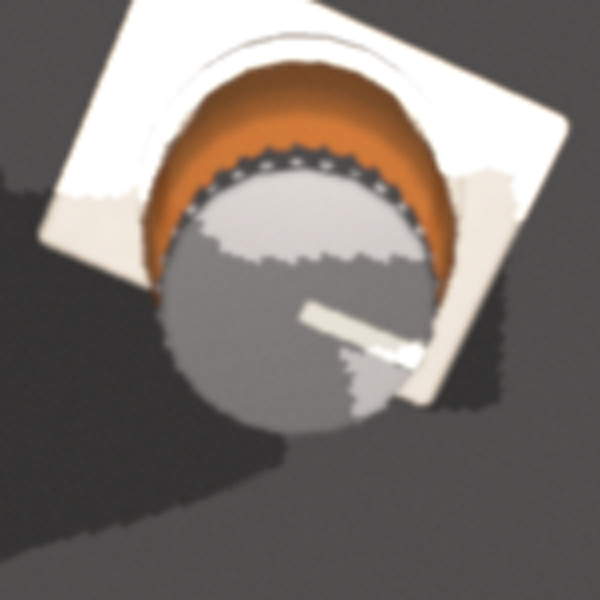

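The line now points right and slightly down, from (303,312) to (423,357) in the crop. The foot's visible corners are (40,240), (568,122) and (430,405).

```bash
python3 - <<'E'
from h import *
s=np.load('s4.npy',allow_pickle=True).item();C=cam('wrist',s)
P=lambda u,v,z:onz(C,(243+u/4,124+v/4),z)[:2]
an=lambda a,b:np.arctan2(*(b-a)[::-1])
print('line',an(P(304,312,.14),P(423,356,.14)),an(P(309,301,.14),P(425,345,.14)),an(P(300,321,.14),P(415,366,.14)))
print('foot',an(P(40,240,.012),P(430,405,.012)),'top edge',an(P(316,0,.012),P(562,114,.012)),'right',an(P(432,400,.012),P(570,126,.012))-np.pi/2)
print('cap centre',P(298,301,.139))
a=cv2.imread('pics/w4.png').astype(int)
E
```

```text
line -0.02662630578891692 -0.03440606965238279 -0.04668913506971721
foot -0.07678510753348836 top edge -0.08579880159084363 right -0.0855693307150609
cap centre [0.48287321 0.17783797]
```

>>> send_rows:
  steps:
    - {"claw": 1, "tx": -0.1, "ty": 0, "tz": -4, "ax": 0, "ay": 0, "az": 0}
    - {"claw": 1, "tx": -0.1, "ty": 0, "tz": -8, "ax": 0, "ay": 0, "az": 0}
    - {"claw": 1, "tx": -0.1, "ty": 0, "tz": -11.9, "ax": 0, "ay": 0, "az": 0}
    - {"claw": 1, "tx": -0.1, "ty": 0, "tz": -11.9, "ax": 0, "ay": 0, "az": 0}
    - {"claw": 0.45, "tx": -0.1, "ty": 0, "tz": -11.9, "ax": 0, "ay": 0, "az": 0}
    - {"claw": 0.45, "tx": -0.1, "ty": 0, "tz": -11.9, "ax": 0, "ay": 0, "az": 0}
    - {"claw": 0.45, "tx": -0.1, "ty": 0, "tz": -11.9, "ax": 0, "ay": 0, "az": 0}
    - {"claw": 0.45, "tx": -0.1, "ty": 0, "tz": -11.9, "ax": 0, "ay": 0, "az": 0}
  grip_force: 35

```text
time_s: 21.78
ee_pos: [0.4829, 0.1774, 0.1343]
eef_rot: [-0.0, 0.577, 0.816, -0.0]
contact_force: [-4.1, -0.7, 2.1]
width: 0.572
grasp_force: 29.8
```

```bash
python3 st.py
```

```text
yaw 1.9106435339950274 {'time_s': 21.775, 'ee_pos': [0.483, 0.177, 0.134], 'joints': [-0.059, 0.538, -0.483, 1.963, 0.366, 0.727, -0.421], 'contact_force': [-4.107, -0.71, 2.112], 'moment': [-0.011, 0.155, 0.035], 'width': 0.572, 'grasp_force': 29.813}
```

>>> send_rows:
  steps:
    - {"claw": 0.45, "tx": 0, "ty": 0, "tz": 0, "ax": 0, "ay": 0, "az": -0.02}
    - {"claw": 0.45, "tx": 0, "ty": 0, "tz": 0, "ax": 0, "ay": 0, "az": -0.045}
    - {"claw": 0.45, "tx": 0, "ty": 0, "tz": 0, "ax": 0, "ay": 0, "az": -0.045}
    - {"claw": 0.45, "tx": 0, "ty": 0, "tz": 0, "ax": 0, "ay": 0, "az": -0.045}
    - {"claw": 0.45, "tx": 0, "ty": 0, "tz": 0, "ax": 0, "ay": 0, "az": -0.045}
    - {"claw": 0.45, "tx": 0, "ty": 0, "tz": 0, "ax": 0, "ay": 0, "az": -0.045}
    - {"claw": 0.45, "tx": 0, "ty": 0, "tz": 0, "ax": 0, "ay": 0, "az": -0.045}

```text
time_s: 22.65
ee_pos: [0.4829, 0.1774, 0.1341]
eef_rot: [-0.0, 0.596, 0.803, -0.001]
contact_force: [-3.0, -1.7, 5.7]
width: 0.573
grasp_force: 35.0
```

```bash
python3 st.py; python3 -c "
from workcell import *;print(state()['qvel'])"
```

```text
yaw 1.864885991162388 {'time_s': 22.65, 'ee_pos': [0.483, 0.177, 0.134], 'joints': [-0.068, 0.536, -0.471, 1.964, 0.358, 0.725, -0.46], 'contact_force': [-2.963, -1.707, 5.697], 'moment': [-0.414, 0.611, -0.033], 'width': 0.573, 'grasp_force': 35.0}
[-0.00203317 -0.00133534 -0.00071995  0.00026748 -0.00198947  0.00089739
 -0.00035915]
```

Gripped at 35 N and still, so I'm handing in.

```bash
python3 -c "
from workcell import *;print(finish_job())"
```

```text
the job is handed in; nothing more can be done
None
```

The job is handed in at 22.7 s: the knob is on the long mark, the lock is fully home, and the cap was bottomed out, then backed off about a quarter turn (±0.03 rad by my measurement). The gripper still holds the cap motionless at 35 N.

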